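# Refit the slicing disc on a vegetable slicer's twin drive pins

## Robot

A 6-joint arm with a two-finger parallel gripper is mounted at the origin on a cart in front of the work surface, level with it; the furniture and walls round the work are solid. World frame = base frame: x ahead of the robot, y to its left, z up, the work surface at z = 0. Lengths are in m, angles in rad, forces in N, time in s.
With the tool pointing down it reaches from about 0.35 to 0.775 m from the base axis. Payload 5.5 kg.
Tool frame: the origin (TCP) lies midway between the tips of the shut fingers; the grasp point (between the pads) lies 19 mm behind it (pinch_z is the distance from the TCP to the grasp point, in m); z points along the fingers, x is the direction in which the jaws open and shut, and the axes are right-handed (so a half turn about z gives the same grasp; the last joint's range is limited). The gripper opens to 85 mm and grips with 20 to 120 N. Pads are 22 mm wide; open, the fingers measure 114 mm over their backs; the gripper's body (76 mm by 85 mm) begins 54 mm behind the grasp point. The pads swing forward as they close: fully open they stand 13 mm farther back than shut.
Start: joints at [-1.405, 0.313, 0.046, 1.304, 0, 1.431], TCP at [0.173, -0.548, 0.231] pointing down, gripper open.
Joint ranges: [-2.76, 2.76], [-0.86, 1.69], [-1.03, 1.26], [-2.2, 2.34], [-1.47, 1.5], [-3.14, 3.14]. Speed limits (rad/s): [2.57, 2.57, 3.14, 3.14, 3.14, 3.14].

## Interface

Orientations are given as a unit quaternion [w, x, y, z].
In Python, from workcell import get_state, read_camera, camera_info, hand_in, trace, pinch_z gives the robot as it stands. The module is installed in compiled form; this text tells all that it offers.
- The arm moves only by the tool arm_command, never from a script. Its argument "steps" is text: rows parted by semicolons, each of 4 numbers parted by spaces: the shift along the world's x, y, z in mm, then the turn about the world's z in rad. In form: tx ty tz spin; .... A call has 1 to 20 rows; each row is the pose to reach, as a shift and turn from the pose measured when the call began; what a row does not reach only later rows make up. A row lasts 1/8 s, in which the tool goes at most 62.5 mm and 10.7 degrees, less where a joint would pass 70% of its speed; a pose out of reach is approached as far as the arm can. A call with a gripper value outside its range is refused whole. "fingers" is the gripper command: -1 is shut, 1 is fully open, values between are in proportion, set as the call begins (left out, the last holds). The fingers move at their own pace and stop on an object; "newtons" is the grip in N (left out, the last holds). Time passes only in rows, so rows that repeat a pose let the fingers close. It gives the time, the measured TCP pose, the force and the opening at its end, in the units of the state.
- get_state(): the state, without advancing time (a new reading comes with each control period).
- read_camera(name): name is "scene" or "top" or "wrist"; returns the picture (420x560x3 uint8, red, green, blue); there is no depth.
- camera_info(name): a dict with "mtx" (3x3 intrinsics, pixels), "R" (3x3) and "t" (3): a world point X has camera coordinates R X + t. Camera axes: x right, y down, z forward; pixel columns grow to the right and rows downward; lengths in m; the calibration is good to about 2 mm. A picture is of the moment at which its call begins: read the wrist's pose just before it. camera_info takes no time and is no camera call; for the wrist camera it gives the pose at the moment of the call.
- hand_in(): hands the job in, once; it reports no verdict.
Trained networks look in the newest picture that a camera, given by its name, has taken for a name from the list of things; names that differ only in an ending like _2 or _b are one class to them, and where a whole thing is asked for, a point or a joint stands for the part that bears it (a point fixed in the world has none). Each returns a list of dicts, best first, with "score" (0 to 1); they miss things now and then, are a little off and sometimes report something else, mostly with a low value. They report only what shows in the picture. A call takes as long as a camera call.
- trace(camera, name): "mask" (420x560 bool, what is visible of it) and "box" ([left, top, width, height] in pixels, round what is visible of it).
The state is a dict: "clock": time; "joint_pos": joint angles; "qvel": joint speeds; "tau": joint torques, N m; "tcp_pos": TCP position; "orientation": TCP orientation; "wrist_force": force on the tool from outside, world axes, zero at the start; "ft_torque": the same for the moment, N m; "finger_gap": finger opening in m.
Only numpy, scipy, OpenCV 4.12 (cv2) and the standard library are available. Lean on these libraries where they do the work, as an engineer would, in place of code of your own. Each camera call takes 0.05 s, during which the arm holds its last target.

## Task

The vegetable slicer has been washed and has to be put back together. Take the slicing disc with the red handle off the chopping board and fit it on the slicer so that its two holes go over both drive pins and it lies fully home on the drive plate: the plate may have stopped turned well to either side, so rest the disc lightly on the pins and turn it until it drops, without ever forcing it down. Then swing the feed chute over the disc until it meets its stop, and leave everything else on the worktop where it is.

Things in the scene. Friction and masses are not known exactly. Their poses are not given: they have to be found in the camera images.
- disc: Loose slicing disc: grey metal plate 160 mm across, 3 mm thick, 0.24 to 0.39 kg, with a dark crossbar 150 x 34 x 8 mm, its underside flush with the plate's. Origin: centre of the underside; z up on the handle side; x along the crossbar. Two round through holes, 12 mm wide, in the crossbar at x = +34 and -34 mm. Starts flat, handle up, on a chopping board 22 mm thick. Half a turn makes no difference.
- disc_handle (a point): Middle of the disc's handle, 30 mm above the disc's origin, axes as the disc's. The handle is a red upright bar at the centre, 34 mm long (x) and 18 mm wide (y), from 8 to 44 mm above the underside: pinch its two flat sides, closing along y.
- slicer: Vegetable slicer, fixed: white round housing 212 mm across and 52 mm high, an open metal bowl on it (inside radius 86 mm, rim 94 mm above the worktop), black switch at the front, steel post at its left (+y). Origin: centre of its underside on the worktop; z up; the switch faces -x; turned by +3 to -20 degrees. It may stand right or left of the board.
- disc_seat (a point): Centre of the flat top of the drive plate (black, 46 mm radius, in the bowl), 82 mm above the slicer's origin: here lies the centre of the disc's underside when home. Axes as the slicer's. The plate turns about the vertical against about 0.35 N m of motor drag and stays where it is left; a disc pressed on the pins with more than about 15 N drags it round.
- pin_tops (a point): Point midway between the tops of the two upright drive pins, 12 mm above disc_seat. Pins: 34 mm either side of it, 10 mm thick, 12 mm high, tapered over the top 4 mm to a 6 mm flat. Their line starts within 43 degrees either side of the slicer's x axis; that angle is not reported: see or feel it. In line, the holes have 1 mm of play all round and the disc drops by its own weight.
- feed_chute (a joint): Angle of the chute's arm about the post, rad: 0 over the disc's centre, at its stop; grows as it swings to the slicer's front (clockwise from above), to 1.9. Starts at 1.35 to 1.65, stays where left, turns with about 1 N at the knob. The white tube, 48 mm wide, has its lower edge 97 mm above the worktop, the arm 132 mm: they clear a disc that is home by 3 mm or more and strike one that is not.
- chute_knob (a point): Point on the axis of the black upright round knob at the free end of the chute's arm: 15 mm thick, 36 mm high; its top is 14 mm above this point, the arm's top 22 mm below it. 126 mm from the post's axis, 164 mm above the worktop. The tube is 62 mm from the post's axis, its rim 176 mm above the worktop.
- chute_pivot (a point): Point on the vertical axis of the post about which the chute's arm turns, 140 mm above the worktop and 112 mm left of the slicer's centre (its +y). Axes as the slicer's.
- tall_jar: Bystander, not to be disturbed: a storage jar with a green lid, 82 mm across, 179 mm high, at the back. Origin: centre of its underside.
- tin: Bystander, not to be disturbed: a food tin, 75 mm across, 58 mm high, at the back. Origin: centre of its underside.
- jar: Bystander, not to be disturbed: a glass jar with a dark lid, 76 mm across, 98 mm high, at the back. Origin: centre of its underside.
- spice: Bystander, not to be disturbed: a small spice jar with a yellow lid, 42 mm across, 96 mm high, at the back. Origin: centre of its underside.
- sauce: Bystander, not to be disturbed: a pale sauce bottle with a yellow cap, 64 mm across, 191 mm high, at the back. Origin: centre of its underside.

How it is judged:
On the way:
1. the disc lies home on the drive plate, both pins through its holes, with the chute still swung aside (horizontal distance between disc and disc_seat below 0.003 m and z of disc in the frame of disc_seat below 0.0025 m and angle between disc's own z axis and vertical below 0.04 rad and value of joint feed_chute above 0.9 rad), for 0.2 s.
At the end, for the whole second after the job is handed in: The disc lies home on the drive plate (its centre within 3 mm sideways and 2.5 mm in height of the seat, level within 0.04 rad) and at rest, and the feed chute is at its stop over it (within 0.06 rad) (horizontal distance between disc and disc_seat below 0.003 m and z of disc in the frame of disc_seat below 0.0025 m and angle between disc's own z axis and vertical below 0.04 rad and value of joint feed_chute below 0.06 rad and linear speed of disc below 0.02 m/s); the robot touches nothing.
It fails at once if the disc is forced against the slicer with more than 30 N (contact force between disc and slicer above 30 N).
It fails at once if a jar, the tin or the sauce bottle is shifted by more than 30 mm (distance of any of tall_jar, tin, jar, spice, sauce from where it was at the start of the episode above 0.03 m).
It also fails if it takes over 67 s, if anything falls off the work surface, if the arm or the gripper's body presses on something with over 40 N, if the wrist force passes 120 N, or if a joint passes its speed limit or range.

## Working session

There is one attempt and no reset: what is moved stays moved. The work goes in short steps, Python scripts to look and compute and a tool call to move; the robot and the scene stay as the last step left them, time stands still between calls to the robot, and variables do not carry over. Pictures are saved under pics/ and viewed, and the job is handed in when it is done.

Besides the shell and the picture viewer there is one more tool, called after "Emit:" by a JSON object that holds its "op" and its "data". arm_command: Moves the arm, as the interface text tells. Its arguments: {"type":"object","properties":{"steps":{"type":"string"},"fingers":{"type":"number"},"newtons":{"type":"number"}},"required":["steps"]}

```bash
mkdir -p pics; ls
python3 - <<'E'
from workcell import *
import cv2
print(get_state())
for n in ["scene","top"]:
    im=read_camera(n); cv2.imwrite(f"pics/{n}0.png",im[:,:,::-1])
    print(n,camera_info(n))
print(pinch_z)
E
```

```text
pics
{'clock': 0.0, 'joint_pos': array([-1.40462714e+00,  3.14017201e-01,  4.49881627e-02,  1.30356882e+00,
        3.28416172e-05,  1.43118172e+00]), 'qvel': array([ 2.46666281e-04, -1.59571731e-04, -9.93130616e-04, -2.86983941e-05,
        4.77204696e-04,  2.00215437e-04]), 'tau': array([-1.59037827e-04, -4.80627859e+01,  2.98532957e+01,  1.91324466e-02,
       -1.94655895e-04,  1.96380171e-06]), 'tcp_pos': array([ 0.17300859, -0.54783934,  0.23040304]), 'orientation': array([-6.40189728e-04,  8.06548081e-01, -5.91167811e-01, -6.33882378e-04]), 'wrist_force': array([-0.45185735, -0.32866221,  0.11530947]), 'ft_torque': array([0.03989875, 0.02391637, 0.04431228]), 'finger_gap': 0.08544537836632436}
scene {'mtx': array([[447.03548563,   0.        , 279.48897831],
       [  0.        , 447.03548563, 209.7430188 ],
       [  0.        ,   0.        ,   1.        ]]), 'R': array([[ 0.83287835, -0.5534403 ,  0.00418261],
       [-0.37793118, -0.57424124, -0.72623345],
       [ 0.40432868,  0.60328337, -0.68743544]]), 't': array([-0.64109532,  0.21135979,  0.79783073])}
top {'mtx': array([[501.38714084,   0.        , 274.34871338],
       [  0.        , 501.38714084, 214.85105731],
       [  0.        ,   0.        ,   1.        ]]), 'R': array([[-0.01920156, -0.99977464, -0.00905354],
       [-0.98476085,  0.02047714, -0.17270422],
       [ 0.17285069,  0.00559938, -0.98493212]]), 't': array([-0.15886107,  0.66438372,  1.0918631 ])}
0.0187
```

View pics/scene0.png

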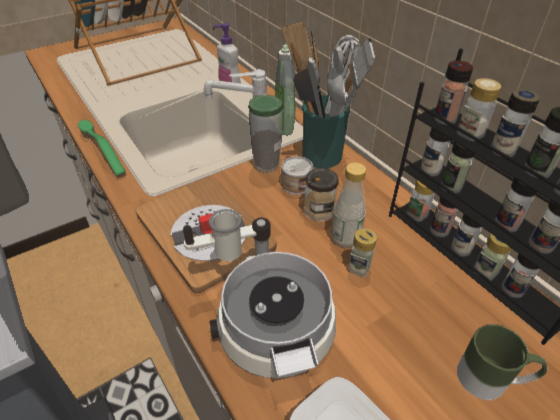

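View pics/top0.png

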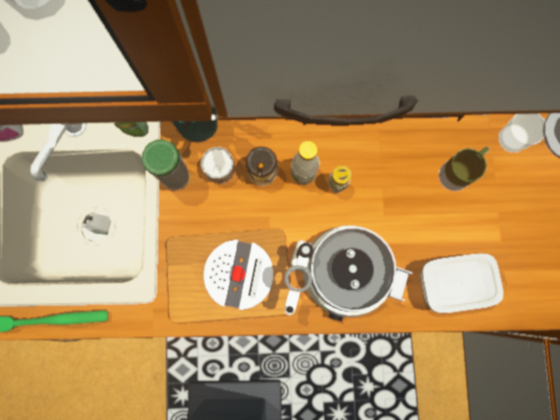

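The scene view shows the disc on the board, with its red handle near (205,222). The slicer sits to its right with pins near (262,308) and (292,287), and the chute is swung towards the disc. In the top view the handle is at (238,273), the bowl centre is about (351,268), the pins are at (351,254) and (352,283), and the knob is at (290,309). Next I'll zoom in and measure.

```bash
cat > h.py <<'E'
from workcell import *
import numpy as np, cv2
from scipy.optimize import least_squares
def proj(n,X,ci=None):
    c=ci or camera_info(n); X=np.atleast_2d(X).astype(float)
    p=(c['R']@X.T).T+c['t']; q=(c['mtx']@p.T).T
    return q[:,:2]/q[:,2:]
def back(n,uv,z,ci=None):
    c=ci or camera_info(n); uv=np.atleast_2d(uv).astype(float)
    d=np.c_[uv,np.ones(len(uv))]@np.linalg.inv(c['mtx']).T@c['R']
    o=-c['R'].T@c['t']
    return o+d*((z-o[2])/d[:,2])[:,None]
E
python3 - <<'E'
from h import *
for n in ["scene","top"]:
    im=read_camera(n)
    for nm in ["disc","disc_handle","slicer","feed_chute","chute_knob"]:
        r=trace(n,nm)
        for q in r[:2]:
            ys,xs=np.nonzero(q['mask']); print(n,nm,round(q['score'],2),q['box'],xs.mean().round(1),ys.mean().round(1),len(xs))
im=cv2.imread("pics/top0.png"); c=im[205:335,180:430]; cv2.imwrite("pics/topz.png",cv2.resize(c,None,fx=3.2,fy=3.2,interpolation=cv2.INTER_CUBIC))
im=cv2.imread("pics/scene0.png"); c=im[190:380,150:350]; cv2.imwrite("pics/scz.png",cv2.resize(c,None,fx=3,fy=3,interpolation=cv2.INTER_CUBIC))
E
```

```text
scene disc 0.83 [171.3, 205.6, 75.6, 54.6] 195.2 230.8 1412
scene disc 0.63 [183.4, 213.9, 86.0, 48.2] 227.3 233.8 2392
scene disc_handle 0.71 [169.6, 203.8, 74.4, 52.5] 195.6 230.7 1435
scene slicer 0.93 [181.7, 207.5, 155.8, 171.7] 267.7 300.8 14911
scene feed_chute 0.68 [184.6, 205.9, 88.0, 59.1] 227.6 233.5 2295
scene chute_knob 0.74 [180.4, 214.3, 89.3, 47.8] 226.0 233.9 2373
top disc 0.94 [206.0, 239.5, 64.7, 69.9] 238.4 273.7 3751
top disc 0.53 [285.5, 225.9, 123.2, 92.5] 345.8 271.9 7884
top disc_handle 0.71 [201.0, 240.7, 72.3, 68.2] 238.4 274.0 3677
top slicer 0.88 [282.6, 224.9, 125.0, 94.8] 346.1 271.6 7783
top feed_chute 0.7 [281.8, 224.9, 129.3, 94.9] 346.4 271.7 7763
top feed_chute 0.56 [281.6, 242.8, 34.1, 75.1] 298.8 274.9 814
```

Run:
```python
from h import *
def red(n,f):
    im=cv2.imread(f).astype(int); b,g,r=im[...,0],im[...,1],im[...,2]
    return ((r>130)&(g<50)&(b<60)).astype(np.uint8)
for n,box in [("top",(220,255,260,295)),("scene",(180,200,235,250))]:
    m=red(n,f"pics/{n}0.png"); k=np.zeros_like(m); x0,y0,x1,y1=box; k[y0:y1,x0:x1]=m[y0:y1,x0:x1]
    ys,xs=np.nonzero(k); print(n,len(xs),xs.mean(),ys.mean(),cv2.minAreaRect(np.c_[xs,ys].astype(np.float32)))
    print(back(n,[xs.mean(),ys.mean()],0.066),back(n,[xs.mean(),ys.mean()],0.05))
print(back("top",[[351,254],[352,283]],0.094)); 
print(back("scene",[[262,308],[292,287]],0.094))
print(back("top",[[290,309]],0.178))
```

```text
top 0 nan nan ((0.0, 0.0), (0.0, 0.0), 0.0)
[[nan nan nan]] [[nan nan nan]]
scene 22 204.63636363636363 225.27272727272728 ((205.1000213623047, 226.30003356933594), (8.854375839233398, 5.692099571228027), 71.56504821777344)
[[ 0.51661718 -0.10956634  0.066     ]] [[ 0.52226345 -0.0944043   0.05      ]]
[[ 0.56433419 -0.33801592  0.094     ]
 [ 0.50153606 -0.33731326  0.094     ]]
[[ 0.49931144 -0.35530342  0.094     ]
 [ 0.56344342 -0.34772904  0.094     ]]
[[ 0.44990157 -0.20015991  0.178     ]]<stdin>:7: RuntimeWarning: Mean of empty slice.
  ret = ret.dtype.type(ret / rcount)
<stdin>:8: RuntimeWarning: Mean of empty slice.
```

View pics/topz.png

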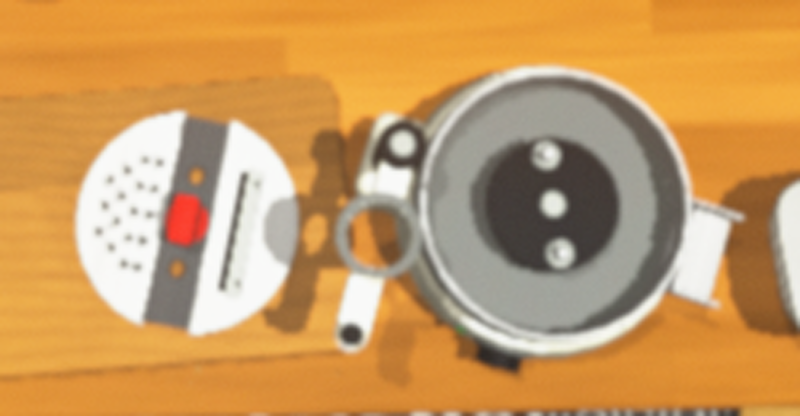

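View pics/scz.png

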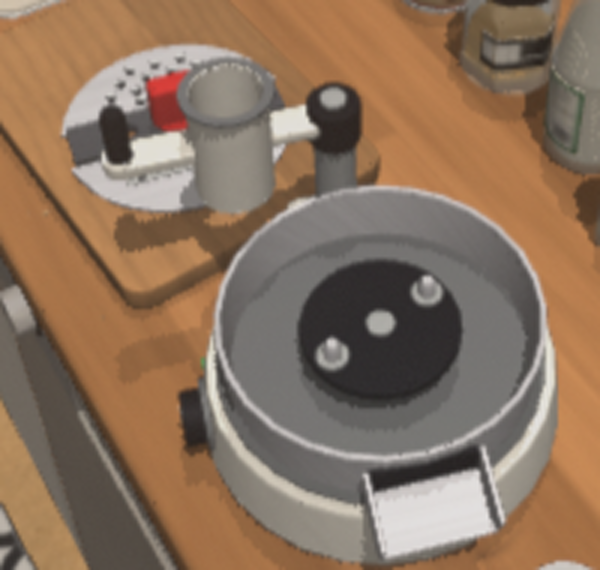

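Both zooms show two pins, with their line turned about +9° from world x. The disc's crossbar is at about -10°, and the chute arm points at roughly (290,309) in the top view. I'll refine these with the wrist camera.

Run:
```python
from h import *
t=lambda p:np.array(p)/3.2+[180-.34,205-.34]
s=lambda p:np.array(p)/3+[150-.33,190-.33]
def tri(a,b):
    f=lambda X:np.r_[proj("top",X)[0]-a,proj("scene",X)[0]-b]
    r=least_squares(f,[.5,-.2,.1]); return r.x.round(4),r.fun.round(1)
print("pinfar",tri(t([546,151]),s([427,281])))
print("pinnear",tri(t([561,249]),s([332,342])))
print("cap",tri(t([553,204]),s([380,322])))
print("knob",tri(t([350,332]),s([112,112])))
print("post",tri(t([402,143]),s([334,97])))
hp=back("top",[t([196,177]),t([178,269])],.030); print("holes",hp,hp.mean(0))
hb=back("top",[t([207,118]),t([166,330])],.028); print(hb.mean(0),np.degrees(np.arctan2(*(hb[0]-hb[1])[[1,0]])))
q=trace("top","disc")[0]['mask'].astype(np.uint8)
c=max(cv2.findContours(q,0,1)[0],key=cv2.contourArea); e=cv2.fitEllipse(c);print(e,back("top",e[0],.024))
ci=camera_info("wrist"); print("wrist", -ci['R'].T@ci['t'], ci['R'], ci['mtx'])
```

```text
pinfar (array([ 0.5701, -0.3378,  0.0881]), array([ 0.1, -0.2, -0.2,  0. ]))
pinnear (array([ 0.5028, -0.3444,  0.0901]), array([ 0., -0., -0.,  0.]))
cap (array([ 0.5348, -0.3422,  0.081 ]), array([ 0.2, -0.5, -0.4,  0.1]))
knob (array([ 0.4519, -0.1987,  0.1734]), array([ 0.1, -0.4, -0.4,  0.1]))
post (array([ 0.572 , -0.2361,  0.1502]), array([ 0.3, -0.6, -0.6,  0.1]))
holes [[ 0.56157334 -0.09264916  0.03      ]
 [ 0.49605612 -0.07926343  0.03      ]] [ 0.52881473 -0.0859563   0.03      ]
[ 0.52891006 -0.0855705   0.028     ] -11.419434055821705
((238.438720703125, 273.7657775878906), (67.83381652832031, 68.9438705444336), 70.53656005859375) [[ 0.53032    -0.08624246  0.024     ]]
wrist [ 0.25208546 -0.52421349  0.37331174] [[ 3.00741128e-01 -9.53705689e-01  4.82149338e-04]
 [-9.03258766e-01 -2.84670900e-01  3.21070212e-01]
 [-3.06069234e-01 -9.69945235e-02 -9.47055271e-01]] [[363.49819104   0.         284.65468713]
 [  0.         363.49819104 207.64605319]
 [  0.           0.           1.        ]]
```

Run:
```python
from h import *
cv2.imwrite("pics/w0.png",read_camera("wrist")[:,:,::-1])
```

```text
(no output)
```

View pics/w0.png

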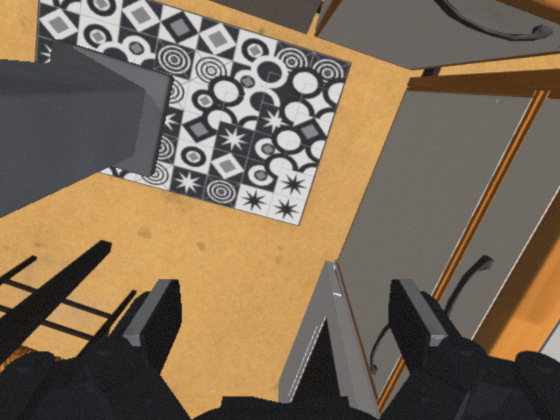

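The wrist view has a clear centre, with the fingers only at the bottom corners. I'll hover over the slicer, already turned to the handle's direction.

Emit:
{"op": "arm_command", "data": {"steps": "45 25 10 -0.06; 90 50 20 -0.12; 135 75 20 -0.18; 180 100 20 -0.24; 225 125 20 -0.3; 270 150 20 -0.36; 315 175 20 -0.42; 350 190 20 -0.47; 377 203 20 -0.505; 377 203 20 -0.505; 377 203 20 -0.505", "fingers": 1}}

```text
clock: 2.17
tcp_pos: [0.5497, -0.3455, 0.2512]
orientation: [-0.0, -0.633, 0.774, 0.0]
wrist_force: [-0.1, -0.5, -0.4]
finger_gap: 0.0852
```

Run:
```python
from h import *
ci=camera_info("wrist"); im=read_camera("wrist"); cv2.imwrite("pics/w1.png",im[:,:,::-1]); np.save("w1.npy",ci,allow_pickle=True)
print(get_state()['clock'],get_state()['tcp_pos'],get_state()['wrist_force'])
print(proj("wrist",[[.5701,-.3378,.094],[.5028,-.3444,.094],[.572,-.2361,.15],[.4519,-.1987,.178]],ci))
```

```text
2.225 [ 0.5493747  -0.34578724  0.25135732] [ 0.28314786 -0.21136898 -0.38528057]
[[269.88842572 165.7599526 ]
 [292.97697404 236.97631593]
 [125.53338287 208.04057838]
 [116.27733147 379.32674313]]
```

View pics/w1.png

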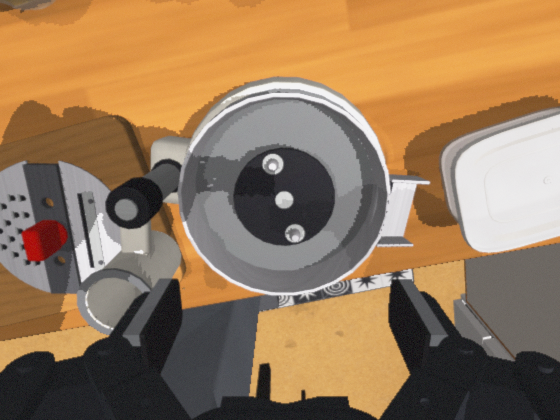

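The wrist view shows the pins at about (272,163) and (295,233) on the black plate, with the cap at (284,200). I'll fit the plate circle and pin tops accurately.

Run:
```python
from h import *
ci=np.load("w1.npy",allow_pickle=True).item(); im=cv2.imread("pics/w1.png")
c=im[130:270,200:370]; cv2.imwrite("pics/w1z.png",cv2.resize(c,None,fx=4.5,fy=4.5,interpolation=cv2.INTER_CUBIC))
g=im.max(2); m=((g<60)).astype(np.uint8); k=np.zeros_like(m); k[135:260,225:345]=m[135:260,225:345]
k=cv2.morphologyEx(k,cv2.MORPH_OPEN,np.ones((3,3)))
ct=max(cv2.findContours(k,0,1)[0],key=cv2.contourArea); h=cv2.convexHull(ct); e=cv2.fitEllipse(h); print(e,back("wrist",e[0],.082,ci))
P=back("wrist",h[:,0],.082,ci)[:,:2]
f=lambda p:np.hypot(*(P-p[:2]).T)-p[2]
r=least_squares(f,[.536,-.341,.046],loss='soft_l1',f_scale=.001); print(r.x,np.abs(r.fun).max())
```

```text
((283.48187255859375, 196.2064208984375), (96.1376953125, 99.8761978149414), 101.58601379394531) [[ 0.53819975 -0.34289081  0.082     ]]
[ 0.5362842  -0.34253473  0.04486492] 0.00122879855303909
```

View pics/w1z.png

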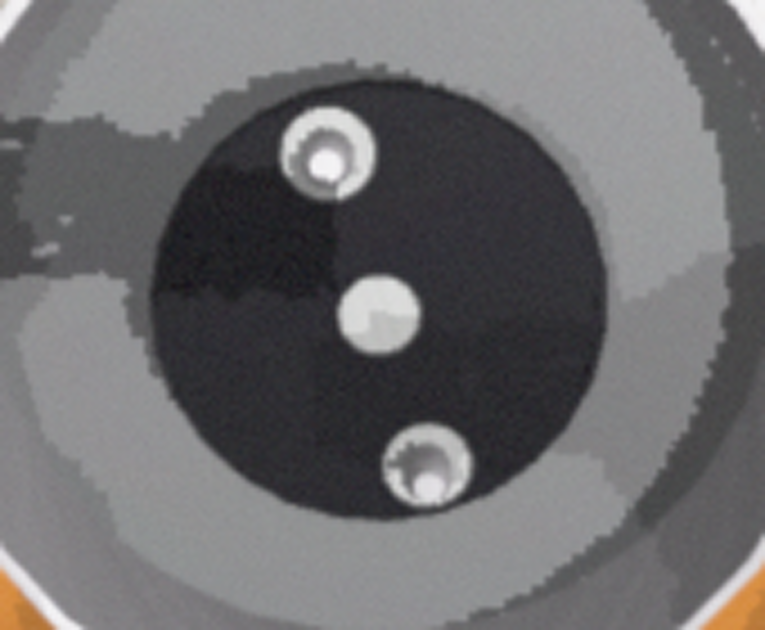

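Run:
```python
from h import *
ci=np.load("w1.npy",allow_pickle=True).item()
z=lambda p:np.array(p)/4.5+[200-.39,130-.39]
p=back("wrist",[z([325,163]),z([429,488])],.094,ci); print(p,p.mean(0),np.hypot(*(p[0]-p[1])[:2]),np.degrees(np.arctan2(*(p[0]-p[1])[[1,0]])))
b=back("wrist",[z([328,153]),z([428,465])],.082,ci); print(b,b.mean(0),np.hypot(*(b[0]-b[1])[:2]),np.degrees(np.arctan2(*(b[0]-b[1])[[1,0]])))
print(back("wrist",[z([379.5,299])],.082,ci), back("wrist",[z([379,315])],.082,ci),back("wrist",[z([379,315])],.085,ci))
# joint refine with all 3 cams
t=lambda p:np.array(p)/3.2+[180-.34,205-.34]
s=lambda p:np.array(p)/3+[150-.33,190-.33]
def f(v):
    x,y,a=v; d=.034*np.array([np.cos(a),np.sin(a),0]); c=np.array([x,y,.094]); A=np.array([c+d,c-d])
    return np.r_[proj("top",A).ravel()-np.r_[t([546,151]),t([561,249])],proj("scene",A).ravel()-np.r_[s([427,281]),s([332,342])],proj("wrist",A,ci).ravel()-np.r_[z([325,163]),z([429,488])]]
r=least_squares(f,[.536,-.341,.1],loss='soft_l1');print(r.x,np.degrees(r.x[2]),r.fun.round(1))
```

```text
[[ 0.56971837 -0.33938037  0.094     ]
 [ 0.50142417 -0.34592424  0.094     ]] [ 0.53557127 -0.3426523   0.094     ] 0.06860699599871181 5.473309240915943
[[ 0.56906272 -0.3394243   0.082     ]
 [ 0.50131634 -0.34602363  0.082     ]] [ 0.53518953 -0.34272397  0.082     ] 0.068067054459006 5.563758061724145
[[ 0.53825727 -0.34332347  0.082     ]] [[ 0.53501091 -0.34256454  0.082     ]] [[ 0.53593659 -0.34275807  0.085     ]]
[ 0.53554328 -0.34259332  0.09595915] 5.498054293998178 [ 1.2 -0.2  1.   0.4  0.1 -1.3 -0.2 -0.5  0.   0.4 -0.1 -0.3]
```

Three-camera fit: seat at about (0.5355, -0.3425), pin line at 5.5°. Next I'll hover over the disc.

Emit:
{"op": "arm_command", "data": {"steps": "0 50 0 0; 0 100 0 0; 0 150 0 0; 0 200 -15 0; -5 245 -35 0; -5 257 -40 0; -5 257 -40 0; -5 257 -40 0"}}

```text
clock: 3.22
tcp_pos: [0.5449, -0.0904, 0.2121]
orientation: [0.0, -0.632, 0.775, -0.001]
wrist_force: [0.4, -0.7, -0.3]
finger_gap: 0.0854
```

Run:
```python
from h import *
ci=camera_info("wrist"); im=read_camera("wrist"); cv2.imwrite("pics/w2.png",im[:,:,::-1]); np.save("w2.npy",ci,allow_pickle=True)
a=np.radians(-11.4);d=np.array([np.cos(a),np.sin(a),0])*.034
c=np.array([.529,-.086,.030]); print(proj("wrist",[c+d,c-d,c+[0,0,.036]],ci))
```

```text
[[282.30025378 161.31698781]
 [282.63665545 231.15294504]
 [282.26466163 209.93856995]]
```

View pics/w2.png

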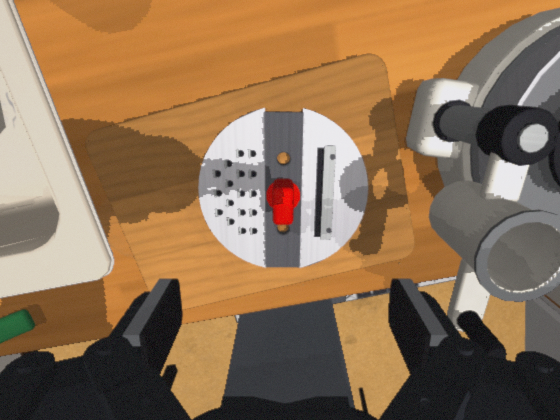

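The wrist view shows the holes at about (283,158) and (283,229), and the crossbar upright in the image, so the tool lines up with the handle.

Run:
```python
from h import *
ci=np.load("w2.npy",allow_pickle=True).item(); im=cv2.imread("pics/w2.png")
cv2.imwrite("pics/w2z.png",cv2.resize(im[95:280,190:380],None,fx=3.2,fy=3.2,interpolation=cv2.INTER_CUBIC))
q=trace("wrist","disc")[0];m=q['mask'].astype(np.uint8); c=max(cv2.findContours(m,0,1)[0],key=cv2.contourArea)
P=back("wrist",cv2.convexHull(c)[:,0],.025,ci)[:,:2]
r=least_squares(lambda p:np.hypot(*(P-p[:2]).T)-p[2],[.53,-.086,.08],loss='soft_l1',f_scale=.001);print(r.x,np.abs(r.fun).mean())
h=back("wrist",[[283.3,158],[283.2,229]],.030,ci);print(h,h.mean(0))
x,y=[],[]
for row in list(range(114,150,4))+list(range(236,264,4)):
    g=im[row,250:315].astype(int).sum(1); dd=np.nonzero((g<270))[0]+250; x+= [[dd.min(),row]]; y+=[[dd.max(),row]]
a=back("wrist",x,.030,ci);b=back("wrist",y,.030,ci); mm=(a+b)/2
f=np.polyfit(mm[:,0],mm[:,1],1);print("bar deg",np.degrees(np.arctan(f[0])),"y at .53",np.polyval(f,.53)); print((b-a)[:,1].round(3))
R=get_state();print(R['tcp_pos'])
```

```text
[ 0.53133029 -0.08677562  0.08003596] 0.0003299715509647732
[[ 0.56510645 -0.09421261  0.03      ]
 [ 0.49774705 -0.08026031  0.03      ]] [ 0.53142675 -0.08723646  0.03      ]Traceback (most recent call last):
  File "<stdin>", line 10, in <module>
    return umr_minimum(a, axis, None, out, keepdims, initial, where)
ValueError: zero-size array to reduction operation minimum which has no identity
```

View pics/w2z.png

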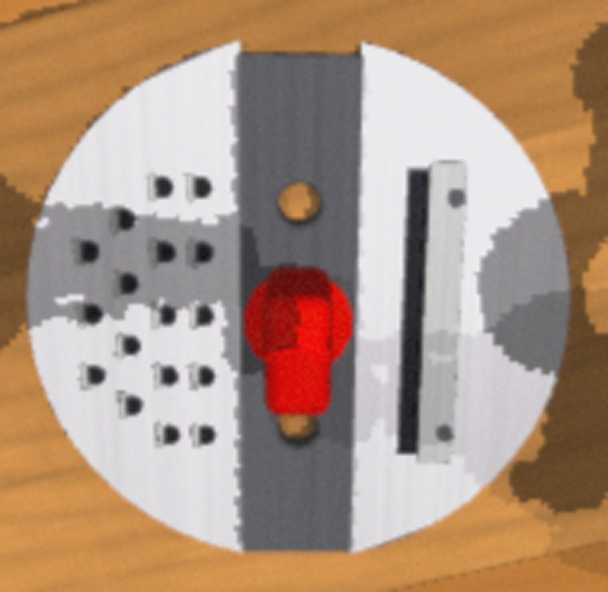

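Emit:
{"op": "arm_command", "data": {"steps": "-13.5 3.4 -30 0; -13.5 3.4 -75 0; -13.5 3.4 -120 0; -13.5 3.4 -155 0; -13.5 3.4 -172 0; -13.5 3.4 -174 0; -13.5 3.4 -174 0"}}

```text
clock: 4.2
tcp_pos: [0.5321, -0.0878, 0.0386]
orientation: [0.0, -0.632, 0.775, -0.001]
wrist_force: [-0.1, 0.2, 0.2]
finger_gap: 0.0856
```

Emit:
{"op": "arm_command", "data": {"steps": "0 0 0 0; 0 0 0 0; 0 0 0 0; 0 0 0 0; 0 0 0 0; 0 0 0 0", "fingers": -1, "newtons": 50}}

```text
clock: 4.95
tcp_pos: [0.5325, -0.0877, 0.0391]
orientation: [0.001, -0.632, 0.775, -0.001]
wrist_force: [-1.1, 2.0, 5.0]
finger_gap: 0.0174
```

Gripped, with the gap at 17.4 mm. Now lift.

Emit:
{"op": "arm_command", "data": {"steps": "0 0 20 0; 0 0 60 0; 0 0 110 0; 0 0 160 0; 0 0 200 0; 0 0 221 0; 0 0 221 0; 0 0 221 0"}}

```text
clock: 5.95
tcp_pos: [0.5317, -0.0875, 0.2582]
orientation: [-0.0, -0.632, 0.775, -0.0]
wrist_force: [0.5, -0.1, -3.3]
finger_gap: 0.0171
```

Run:
```python
from h import *
s=get_state();ci=camera_info("wrist"); im=read_camera("wrist"); cv2.imwrite("pics/w3.png",im[:,:,::-1]); np.save("w3.npy",ci,allow_pickle=True)
print(s['tcp_pos'],s['orientation'],s['wrist_force'],s['ft_torque'])
```

```text
[ 0.53170219 -0.08746163  0.25818014] [-2.13702793e-04 -6.32061082e-01  7.74918539e-01 -3.04384220e-06] [ 0.53592121 -0.09642196 -3.33351496] [-0.03267157  0.07024987  0.00727003]
```

View pics/w3.png

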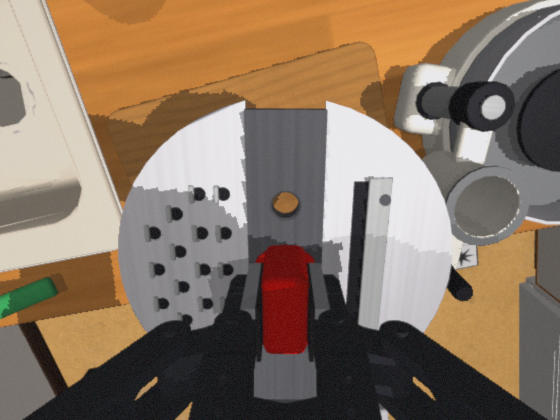

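Disc is held level, with its far hole at (286,202). I'll work out its pose in the grip.

Run:
```python
from h import *
ci=np.load("w3.npy",allow_pickle=True).item(); im=cv2.imread("pics/w3.png")
tcp=np.array([.5317,-.08746,.25818]); zt=tcp[2]-.0091
g=im[180:225,265:310]; hsv=cv2.cvtColor(g,cv2.COLOR_BGR2HSV); m=(hsv[...,1]>110); ys,xs=np.nonzero(m); print(xs.min()+265,xs.max()+265,ys.min()+180,ys.max()+180)
h=back("wrist",[[286,202.5]],zt,ci)[0]
# bar edges
gr=cv2.cvtColor(im,cv2.COLOR_BGR2GRAY).astype(float)
L,Rr=[],[]
for row in range(120,235,5):
    d=np.diff(cv2.GaussianBlur(gr[row:row+1],(5,1),0)[0]); L.append([235+np.argmin(d[235:260])+.5,row]); Rr.append([315+np.argmax(d[315:340])+.5,row])
a=back("wrist",L,zt,ci);b=back("wrist",Rr,zt,ci);
u=lambda a:np.degrees(np.arctan(np.polyfit(a[:,0],a[:,1],1)[0]))
from numpy.linalg import norm
print(u(a),u(b),np.abs(np.median(b-a,0)))
for dg in (-11.6,-12.5,u(b)):
    r=np.radians(dg); print(dg,h, h[:2]-.034*np.array([np.cos(r),np.sin(r)])-tcp[:2])
```

```text
273 297 192 212
-11.857893876042102 -11.80172619541584 [0.00691486 0.03363496 0.        ]
-11.6 [ 0.56489569 -0.09568545  0.24908   ] [-0.00010987 -0.0013888 ]
-12.5 [ 0.56489569 -0.09568545  0.24908   ] [ 1.62612163e-06 -8.66506010e-04]
-11.80172619541584 [ 0.56489569 -0.09568545  0.24908   ] [-8.55913646e-05 -1.27158443e-03]
```

Emit:
{"op": "arm_command", "data": {"steps": "0 -45 0 0.05; 1 -90 0 0.1; 2 -135 0 0.15; 3 -180 0 0.2; 4 -225 0 0.25; 4.3 -245 0 0.28; 4.3 -254.5 0 0.3; 4.3 -254.5 -30 0.3; 4.3 -254.5 -70 0.3; 4.3 -254.5 -105 0.3; 4.3 -254.5 -125 0.3; 4.3 -254.5 -133 0.3; 4.3 -254.5 -133 0.3; 4.3 -254.5 -133 0.3"}}

```text
clock: 7.75
tcp_pos: [0.5365, -0.3422, 0.1262]
orientation: [0.0, 0.741, -0.672, 0.001]
wrist_force: [0.8, -0.0, -3.3]
finger_gap: 0.0172
```

Run:
```python
from h import *
s=get_state();ci=camera_info("wrist"); im=read_camera("wrist"); cv2.imwrite("pics/w4.png",im[:,:,::-1]); np.save("w4.npy",ci,allow_pickle=True)
print(s['tcp_pos'],s['orientation'],s['wrist_force'],s['ft_torque'])
im=read_camera("scene")[:,:,::-1]; cv2.imwrite("pics/s4.png",cv2.resize(im[190:380,150:400],None,fx=3,fy=3,interpolation=cv2.INTER_CUBIC))
```

```text
[ 0.53652698 -0.34218541  0.1262115 ] [ 3.00337605e-04  7.40879466e-01 -6.71637495e-01  7.75575544e-04] [ 8.15280914e-01 -9.75596703e-04 -3.32756462e+00] [-0.07083031  0.00469161 -0.05683107]
```

View pics/w4.png

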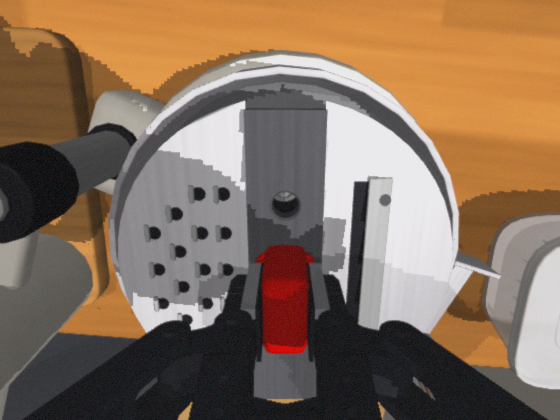

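View pics/s4.png

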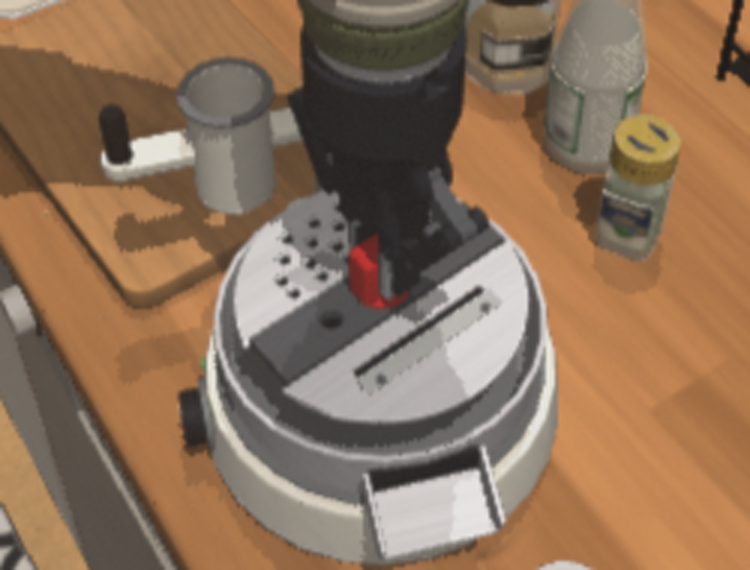

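The pin shows through the hole at (286,203). I'll check its offset in close-up.

Run:
```python
from h import *
ci=np.load("w4.npy",allow_pickle=True).item(); im=cv2.imread("pics/w4.png")
cv2.imwrite("pics/w4z.png",cv2.resize(im[180:230,255:320],None,fx=10,fy=10,interpolation=cv2.INTER_CUBIC))
h=back("wrist",[[286,203]],.1262-.0091,ci)[0]; print("hole",h)
for r,z in [(.003,.094),(.005,.090)]:
  T=np.linspace(0,6.28,9); p=proj("wrist",np.c_[h[0]+r*np.cos(T),h[1]+r*np.sin(T),0*T+z],ci)
  print(((p.min(0)+p.max(0))/2-[255,180])*10,(p.max(0)-p.min(0))*10)
o=(-ci['R'].T@ci['t']);print(o)
```

```text
hole [ 0.57018738 -0.34029634  0.1171    ]
[307.52940415  86.42094691] [120.08165684 115.78830044]
[307.10838385  64.54982695] [196.02619941 189.39520137]
[ 0.618845   -0.33467821  0.26820487]
```

View pics/w4z.png

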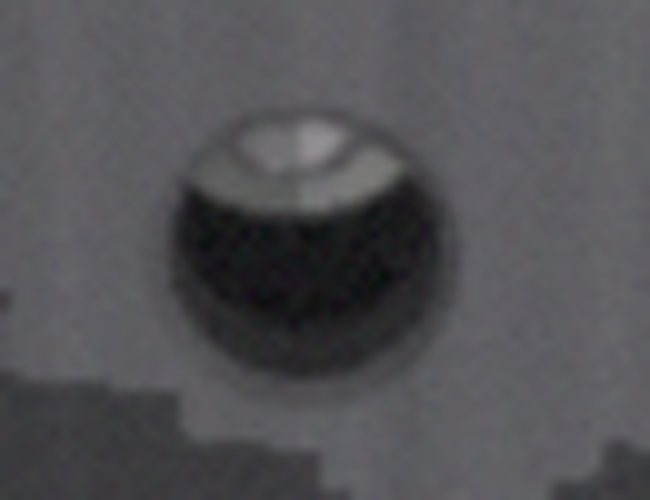

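The pin appears about 1 mm toward -x and 0.5 mm toward +y of the hole. I'll correct for that and lower to just above the pins.

Emit:
{"op": "arm_command", "data": {"steps": "-1.2 0.4 -4 0; -1.2 0.4 -9 0; -1.2 0.4 -12 0; -1.2 0.4 -13 0; -1.2 0.4 -13 0"}}

```text
clock: 8.48
tcp_pos: [0.5352, -0.3419, 0.1131]
orientation: [0.0, 0.741, -0.672, 0.001]
wrist_force: [-0.0, -0.3, -3.6]
finger_gap: 0.0172
```

Run:
```python
from h import *
s=get_state();ci=camera_info("wrist"); im=read_camera("wrist")[:,:,::-1]; np.save("w5.npy",ci,allow_pickle=True)
print(s['tcp_pos'],s['wrist_force'],s['ft_torque'])
cv2.imwrite("pics/w5z.png",cv2.resize(im[180:230,255:320],None,fx=10,fy=10,interpolation=cv2.INTER_CUBIC))
h=np.array([*s['tcp_pos'][:2]+[.0337,.0019],s['tcp_pos'][2]-.0091])
for r,z in [(.006,h[2]),(.003,.094),(.005,.090)]:
  T=np.linspace(0,6.28,33); p=(proj("wrist",np.c_[h[0]+r*np.cos(T),h[1]+r*np.sin(T),0*T+z],ci)-[255,180])*10
  print(p.min(0),p.max(0))
```

```text
[ 0.5352172  -0.34191746  0.11308346] [-0.02679878 -0.31547778 -3.63950641] [-0.00883404  0.01195864 -0.02323512]
[172.94272001  98.16951969] [446.56133259 358.21620244]
[244.11192964 101.20745851] [373.15391278 224.66731775]
[203.02121307  36.9172448 ] [413.42963366 238.61940271]
```

View pics/w5z.png

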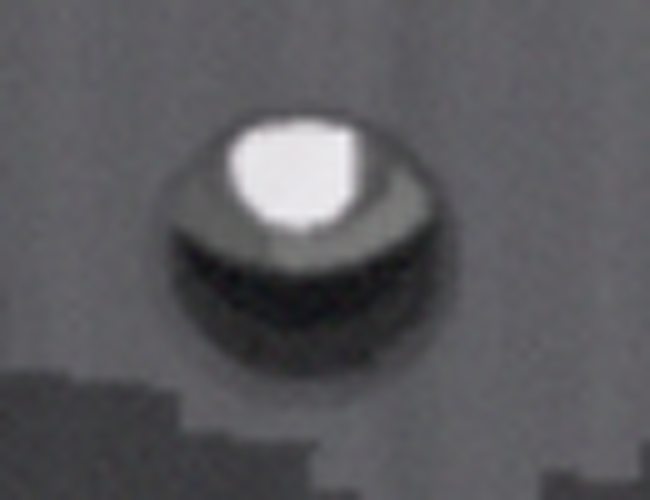

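Emit:
{"op": "arm_command", "data": {"steps": "0 0.3 -1 0; 0 0.3 -2 0; 0 0.3 -3 0; 0 0.3 -3.5 0"}}

```text
clock: 9.02
tcp_pos: [0.5353, -0.3416, 0.1096]
orientation: [0.0, 0.741, -0.672, 0.001]
wrist_force: [-0.1, 0.1, -3.6]
finger_gap: 0.0175
```

Emit:
{"op": "arm_command", "data": {"steps": "0 0 -1 0; 0 0 -2 0; 0 0 -2.5 0"}}

```text
clock: 9.4
tcp_pos: [0.5353, -0.3416, 0.1071]
orientation: [0.0, 0.741, -0.672, 0.001]
wrist_force: [0.8, -1.2, -2.2]
finger_gap: 0.0171
```

Light taper contact: about 1.4 N up, with side forces. I'll read the moment before going on.

Run:
```python
from h import *
im=read_camera("wrist")[:,:,::-1]
s=get_state()
print(s['tcp_pos'],s['wrist_force'].round(2),s['ft_torque'].round(3))
cv2.imwrite("pics/w6z.png",cv2.resize(im[180:230,255:320],None,fx=10,fy=10,interpolation=cv2.INTER_CUBIC))
```

```text
[ 0.53531245 -0.34162525  0.10707975] [ 0.79  0.26 -2.94] [-0.024 -0.036  0.018]
```

View pics/w6z.png

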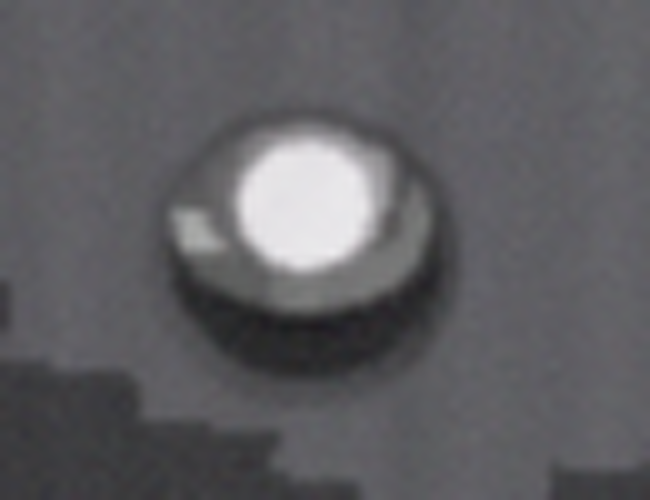

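The pin is well centred in the hole and the forces are near noise level. I'll continue down gently.

Emit:
{"op": "arm_command", "data": {"steps": "0 0 -1 0; 0 0 -2 0; 0 0 -3 0; 0 0 -3 0"}}

```text
clock: 9.95
tcp_pos: [0.5355, -0.3416, 0.104]
orientation: [0.0, 0.741, -0.672, 0.001]
wrist_force: [0.3, -0.0, -3.1]
finger_gap: 0.0174
```

Emit:
{"op": "arm_command", "data": {"steps": "0 0 -1 0; 0 0 -2 0; 0 0 -3 0; 0 0 -4 0; 0 0 -4 0"}}

```text
clock: 10.58
tcp_pos: [0.5355, -0.3416, 0.0999]
orientation: [0.0, 0.741, -0.672, 0.001]
wrist_force: [0.7, -0.2, -3.1]
finger_gap: 0.0171
```

Emit:
{"op": "arm_command", "data": {"steps": "0 0 -0.5 0; 0 0 -1 0; 0 0 -1 0"}}

```text
clock: 10.95
tcp_pos: [0.5355, -0.3416, 0.0991]
orientation: [0.0, 0.741, -0.672, 0.001]
wrist_force: [0.0, -0.1, -1.0]
finger_gap: 0.0169
```

Disc is home: the plate now takes about 2 N and TCP height matches the expected 0.099. I'll release and lift.

Emit:
{"op": "arm_command", "data": {"steps": "0 0 0 0; 0 0 0 0; 0 0 0 0; 0 0 0 0; 0 0 20 0; 0 0 60 0; 0 0 105 0; 0 0 130 0; 0 0 130 0", "fingers": 0.1}}

```text
clock: 12.08
tcp_pos: [0.5366, -0.3426, 0.2317]
orientation: [0.0, 0.741, -0.672, 0.004]
wrist_force: [0.7, 0.0, 0.0]
finger_gap: 0.0468
```

Run:
```python
from h import *
s=get_state();print(s['tcp_pos'],s['wrist_force'].round(2),s['joint_pos'].round(2))
ci=camera_info("wrist"); im=read_camera("wrist")[:,:,::-1]; np.save("w7.npy",ci,allow_pickle=True); cv2.imwrite("pics/w7.png",im)
im=read_camera("scene")[:,:,::-1]; cv2.imwrite("pics/s7.png",cv2.resize(im[190:380,150:400],None,fx=3,fy=3,interpolation=cv2.INTER_CUBIC))
```

```text
[ 0.53656642 -0.34257652  0.23173177] [0.66 0.01 0.04] [-0.69  0.43  0.22  1.35 -0.    2.35]
```

View pics/w7.png

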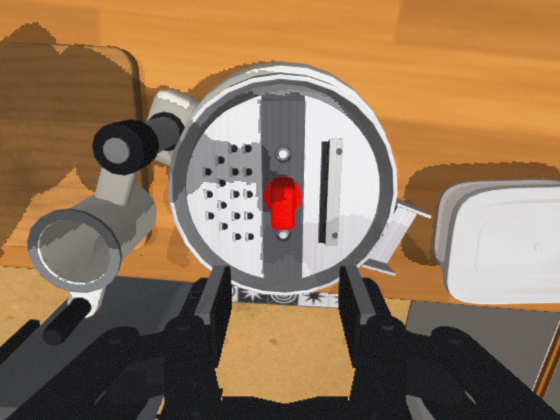

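View pics/s7.png

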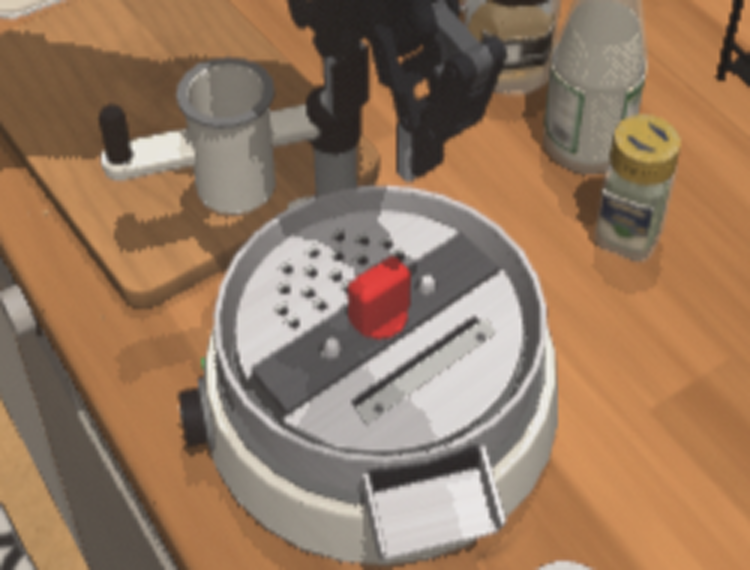

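The wrist view shows the disc home, with pin heads bright in both holes at (283,155) and (283,235) and the plate well below the rim. The scene view agrees. Next I'll go above the chute knob, straddling it.

Emit:
{"op": "arm_command", "data": {"steps": "-25 42 0 -0.07; -50 84 0 -0.13; -72 122 0 -0.18; -84 143 0 -0.2; -84.6 143.6 -5 -0.2; -84.6 143.6 -5 -0.2", "fingers": 0.1}}

```text
clock: 12.92
tcp_pos: [0.4505, -0.1981, 0.2221]
orientation: [-0.001, -0.67, 0.742, 0.0]
wrist_force: [0.4, -0.0, 0.5]
finger_gap: 0.0465
```

Run:
```python
from h import *
s=get_state();print(s['tcp_pos'],s['orientation'].round(3),s['joint_pos'].round(2))
ci=camera_info("wrist"); im=read_camera("wrist")[:,:,::-1]; np.save("w8.npy",ci,allow_pickle=True); cv2.imwrite("pics/w8.png",im)
print(proj("wrist",[[.4519,-.1987,.178],[.572,-.236,.16]],ci))
P=np.array([.572,-.236]);th=np.radians(-109)
for q in (1.54,1.2,.9,.6,.3,.1,0,-.1): a=th-q; print(q,(P+.126*np.array([np.cos(a),np.sin(a)])).round(4))
```

```text
[ 0.4505333  -0.19808785  0.22205796] [-0.001 -0.67   0.742  0.   ] [-0.58  0.16 -0.18  1.24 -0.    2.67]
[[284.06232092 238.96704032]
 [334.2026595   -4.92354586]]
1.54 [ 0.4517 -0.1987]
1.2 [ 0.4461 -0.2409]
0.9 [ 0.4532 -0.2779]
0.6 [ 0.4709 -0.3112]
0.3 [ 0.4976 -0.3377]
0.1 [ 0.5193 -0.3504]
0 [ 0.531  -0.3551]
-0.1 [ 0.5431 -0.3586]
```

View pics/w8.png

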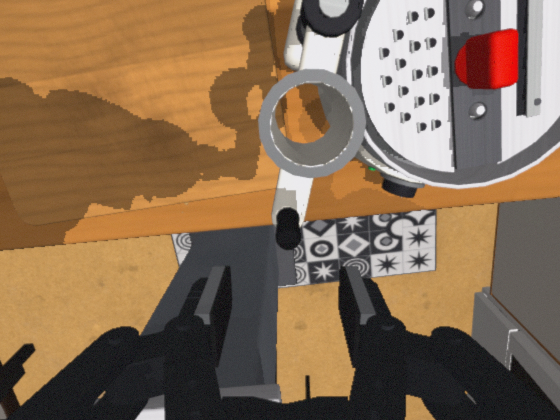

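The knob's top is at about (288,236), within 2 mm of the estimate and between the fingers. Descend.

Emit:
{"op": "arm_command", "data": {"steps": "2 -1.5 -20 0; 2 -1.5 -45 0; 2 -1.5 -62 0; 2 -1.5 -70 0; 2 -1.5 -70 0"}}

```text
clock: 13.6
tcp_pos: [0.4528, -0.2003, 0.1518]
orientation: [-0.001, -0.67, 0.743, 0.0]
wrist_force: [0.1, 0.1, -0.1]
finger_gap: 0.0473
```

Emit:
{"op": "arm_command", "data": {"steps": "0 0 0 0; 0 0 0 0; 0 0 0 0", "fingers": -0.42, "newtons": 20}}

```text
clock: 13.98
tcp_pos: [0.453, -0.2005, 0.1523]
orientation: [-0.001, -0.67, 0.743, -0.0]
wrist_force: [-1.2, 0.1, 0.7]
finger_gap: 0.0248
```

Run:
```python
from h import *
s=get_state();print(s['tcp_pos'],s['orientation'].round(3),s['wrist_force'].round(1),s['joint_pos'].round(2))
im=read_camera("wrist")[:,:,::-1]; cv2.imwrite("pics/w9.png",im)
im=read_camera("scene")[:,:,::-1]; cv2.imwrite("pics/s9.png",cv2.resize(im[170:360,130:380],None,fx=3,fy=3,interpolation=cv2.INTER_CUBIC))
```

```text
[ 0.4530428  -0.20047905  0.15227509] [-0.001 -0.67   0.743 -0.   ] [-1.2  0.1  0.7] [-0.58  0.2  -0.3   1.07 -0.    2.67]
```

View pics/w9.png

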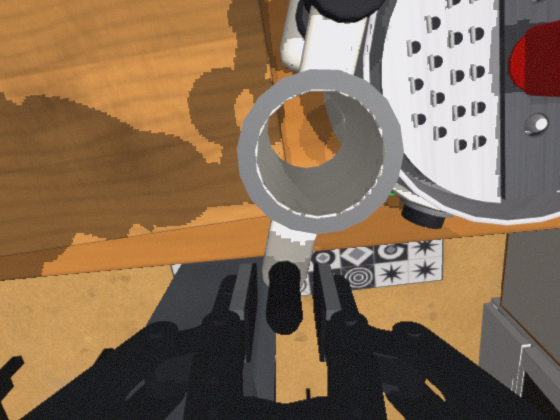

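View pics/s9.png

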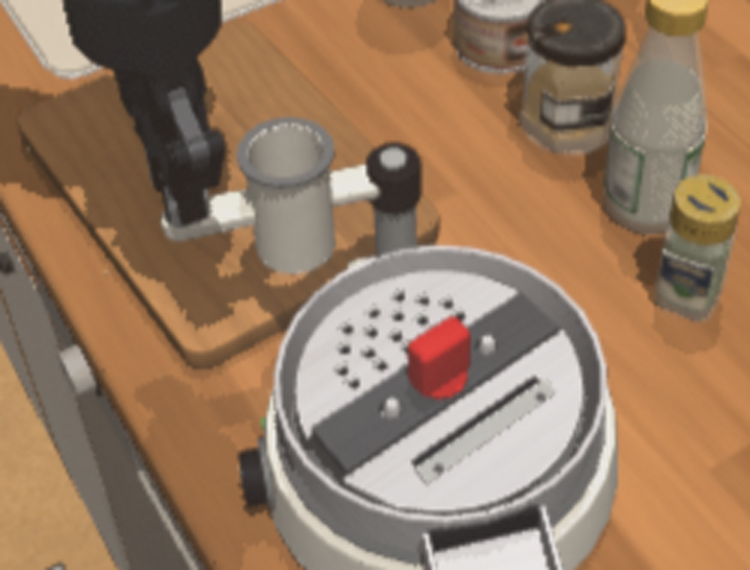

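The knob is between the fingers (wrist view, about (287,295)). I'll compute the arc waypoints.

Run:
```python
import numpy as np
P=np.array([.572,-.236]);th=np.radians(-109);c=np.array([.453,-.2005])
for q in np.arange(1.45,-.2,-.1):
    a=th-q; d=(P+.126*np.array([np.cos(a),np.sin(a)])-c)*1000; print(round(q,2),d.round(0),round(1.34-q,2))
```

```text
1.45 [-4. -9.] -0.11
1.35 [ -6. -22.] -0.01
1.25 [ -7. -34.] 0.09
1.15 [ -6. -47.] 0.19
1.05 [ -5. -59.] 0.29
0.95 [ -2. -71.] 0.39
0.85 [  2. -83.] 0.49
0.75 [  8. -95.] 0.59
0.65 [  14. -106.] 0.69
0.55 [  22. -116.] 0.79
0.45 [  30. -125.] 0.89
0.35 [  40. -133.] 0.99
0.25 [  50. -141.] 1.09
0.15 [  61. -147.] 1.19
0.05 [  72. -152.] 1.29
-0.05 [  84. -157.] 1.39
-0.15 [  96. -159.] 1.49
```

Emit:
{"op": "arm_command", "data": {"steps": "-4 -9 0 0; -6 -22 0 0; -7 -34 0 0.09; -6 -47 0 0.19; -5 -59 0 0.29; -2 -71 0 0.39; 2 -83 0 0.49; 8 -95 0 0.59; 14 -106 0 0.69; 22 -116 0 0.79; 30 -125 0 0.89; 40 -133 0 0.99; 50 -141 0 1.09; 50 -141 0 1.09"}}

```text
clock: 15.82
tcp_pos: [0.5029, -0.3428, 0.1517]
orientation: [0.001, 0.957, -0.289, 0.0]
wrist_force: [-0.5, -0.0, -0.8]
finger_gap: 0.0245
```

Run:
```python
from h import *
s=get_state();print(s['tcp_pos'],s['orientation'].round(3),s['wrist_force'].round(1),s['joint_pos'].round(2))
im=read_camera("wrist")[:,:,::-1]; cv2.imwrite("pics/w10.png",im)
im=read_camera("scene")[:,:,::-1]; cv2.imwrite("pics/s10.png",cv2.resize(im[170:360,130:380],None,fx=3,fy=3,interpolation=cv2.INTER_CUBIC))
```

```text
[ 0.5029193  -0.34280218  0.15169597] [ 0.001  0.957 -0.289  0.   ] [-0.5 -0.  -0.8] [-0.73  0.41 -0.01  1.15 -0.    1.43]
```

View pics/w10.png

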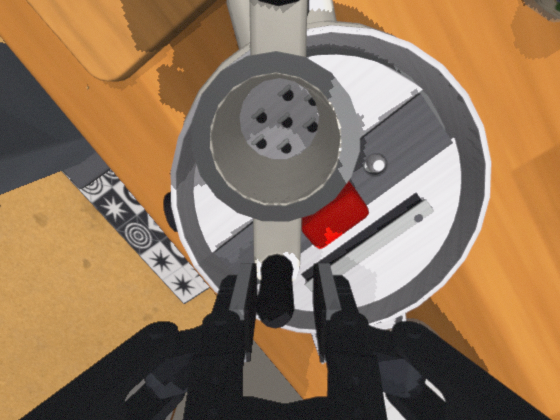

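View pics/s10.png

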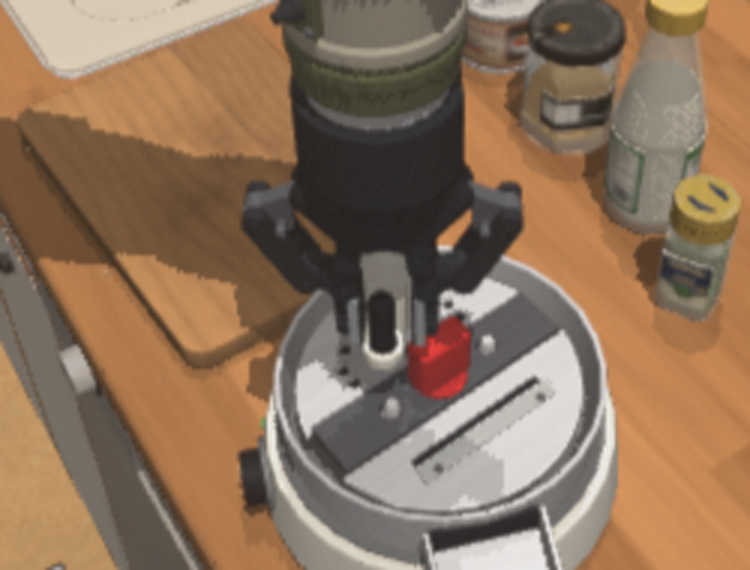

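The chute follows (knob at (275,290) in the wrist view) and the disc is undisturbed. Now slowly to the stop.

Emit:
{"op": "arm_command", "data": {"steps": "6 -3.5 0 0.05; 11 -6 0 0.1; 16 -8 0 0.15; 22 -10 0 0.2; 26 -11.5 0 0.23; 30 -13 0 0.26; 32 -13.8 0 0.28; 34 -14.5 0 0.3; 34 -14.5 0 0.3"}}

```text
clock: 17.05
tcp_pos: [0.5354, -0.3558, 0.1518]
orientation: [0.0, 0.99, -0.142, -0.001]
wrist_force: [-5.4, 1.6, 2.4]
finger_gap: 0.0246
```

The reaction has risen to about 5.6 N along the tangent, well above the 1 N turning drag, so the chute is at its stop. I'll open a little, back out straight up and check.

Emit:
{"op": "arm_command", "data": {"steps": "-1 0.4 0 0; -3 1 0 0; -3 1 0 0; -3 1 20 0; -3 1 60 0; -3 1 110 0; -3 1 150 0; -40 -25 170 0; -80 -60 170 0; -120 -110 170 0; -150 -160 170 0; -150 -160 170 0; -150 -160 170 0", "fingers": -0.25}}

```text
clock: 18.68
tcp_pos: [0.3854, -0.5159, 0.3215]
orientation: [-0.0, 0.99, -0.143, -0.001]
wrist_force: [0.7, 1.2, -0.2]
finger_gap: 0.0316
```

Run:
```python
from h import *
s=get_state();print(s['clock'],s['tcp_pos'],s['wrist_force'].round(1))
im=read_camera("scene")[:,:,::-1]; cv2.imwrite("pics/s11f.png",im);cv2.imwrite("pics/s11.png",cv2.resize(im[170:360,130:380],None,fx=3,fy=3,interpolation=cv2.INTER_CUBIC))
im=read_camera("top")[:,:,::-1]; cv2.imwrite("pics/t11f.png",im);cv2.imwrite("pics/t11.png",cv2.resize(im[205:335,230:430],None,fx=4,fy=4,interpolation=cv2.INTER_CUBIC))
```

```text
18.675 [ 0.38535597 -0.51591411  0.32152543] [ 0.7  1.2 -0.2]
```

View pics/s11.png

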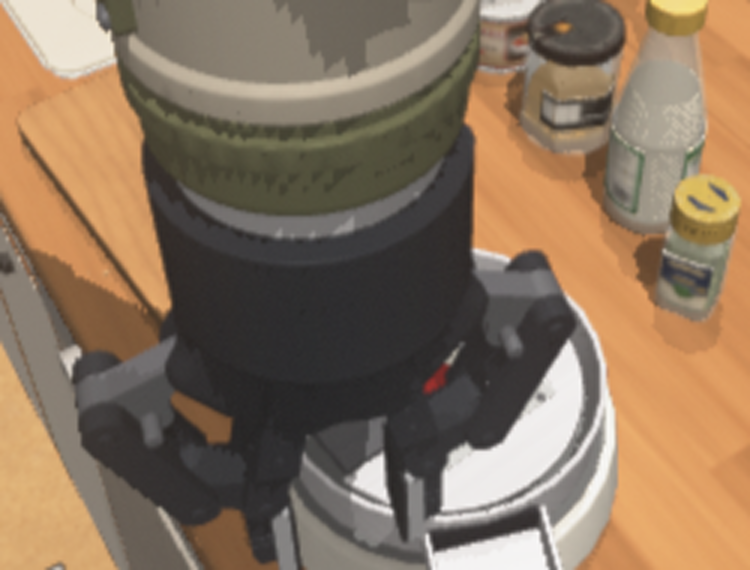

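View pics/t11.png

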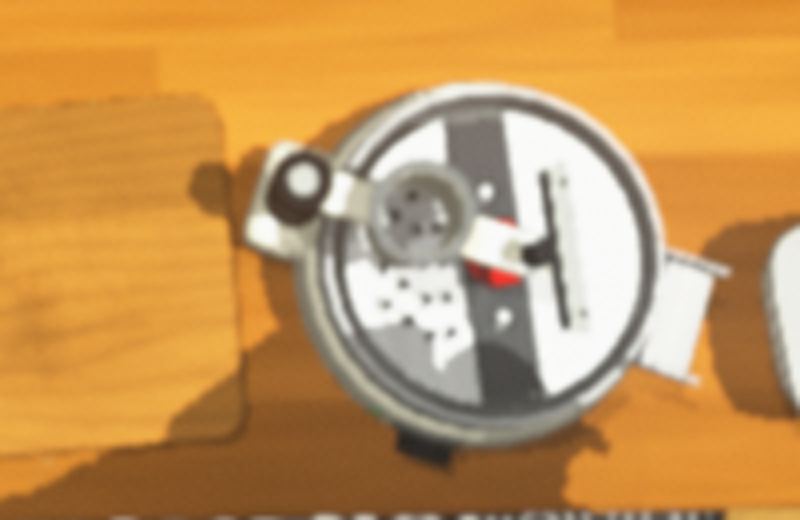

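The top view shows the chute arm across the disc, with the knob at zoom (537,248) and both pin heads showing. I'll clear the scene camera's view and check the angle numerically.

Emit:
{"op": "arm_command", "data": {"steps": "-50 -10 0 0; -100 -20 0 0; -150 -30 0 0; -190 -35 0 0; -190 -35 0 0"}}

```text
clock: 19.4
tcp_pos: [0.1952, -0.5494, 0.3227]
orientation: [0.001, 0.99, -0.143, -0.001]
wrist_force: [-0.2, 0.6, 0.3]
finger_gap: 0.0319
```

Run:
```python
from h import *
s=get_state();print(s['clock'],s['tcp_pos'])
im=read_camera("scene")[:,:,::-1]; cv2.imwrite("pics/s12f.png",im);cv2.imwrite("pics/s12.png",cv2.resize(im[190:380,150:350],None,fx=3,fy=3,interpolation=cv2.INTER_CUBIC))
P=np.array([.572,-.236])
for q in (0,.06,.12):
    a=np.radians(-109)-q; X=[*(P+.126*np.array([np.cos(a),np.sin(a)])),.178]; print(q,(proj("top",X)-[230,205])*4,(proj("scene",X)-[150,190])*3)
```

```text
19.4 [ 0.19519536 -0.54944578  0.32267823]
0 [[544.86362683 245.63850537]] [[385.36336136 228.57686347]]
0.06 [[540.24114194 259.88736071]] [[370.71049212 231.14828933]]
0.12 [[534.75229624 273.83960162]] [[355.84419032 233.03631621]]
```

View pics/s12.png

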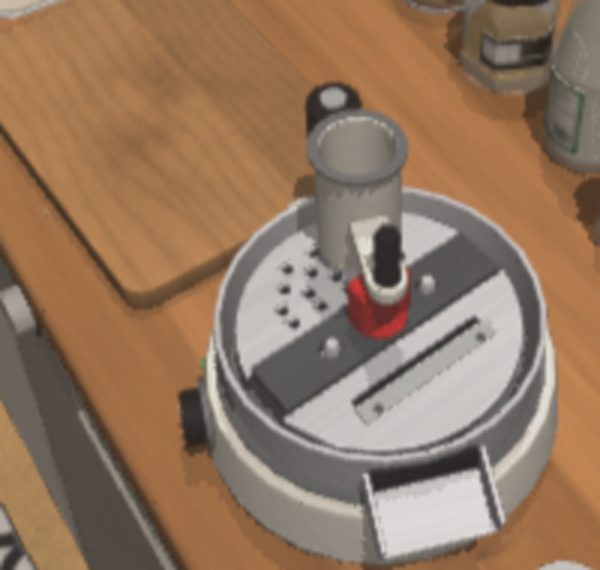

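View pics/s12f.png

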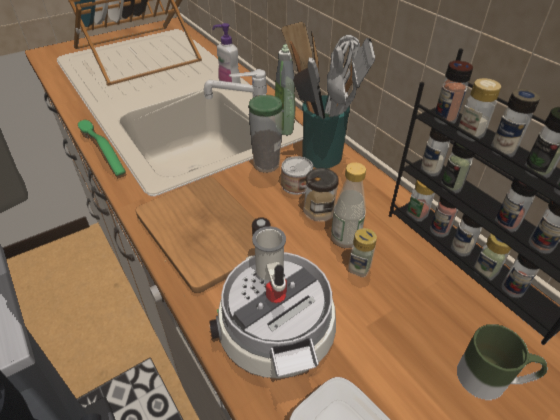

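The knob's top is at zoom (386,231), against (385,229) predicted for angle 0. The pin heads show in both holes and the bystanders stand where they were. Handing in.

```bash
python3 -c "
from workcell import *
hand_in(); print(get_state()['clock'])"
```

```text
the job is handed in; nothing more can be done
the job is handed in; nothing more can be done
```

The slicer is back together, and I handed the job in at about 19.5 s of the 67 s allowed. No verdict is reported, so the result rests on my own checks.

**Disc:** I found the seat and the pin line with three cameras and turned the disc to that line, about 5.5° from world x. It went down over both pins with no turning search needed, and contact stayed at about 2 N. I released it at the seat height with the chute still at about 1.5 rad. Afterwards both pin heads showed in the holes and the disc looked level, with no sign that it moved when the chute swung over.

**Chute:** I swung it by the knob until the reaction rose to about 5.6 N, well above the 1 N or so it takes to turn. In the scene picture the knob is within about 1 pixel of where it should be at angle 0. The top view agrees to about 2 pixels, close to that camera's 1–2 mm offset on the pins.

**Surroundings:** The jars, tin and sauce bottle stand where they were in the final picture. The arm was clear of everything at hand-in.

None of my final checks failed. The only disagreement was 1–2 mm between cameras on the seat and disc positions, which I corrected by looking at the pin through the hole on the way down.

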